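# Nip up the lens retaining ring with a pin spanner

### The arm

A 6-joint arm with a two-finger parallel gripper is mounted at the origin on the work surface. World frame = base frame: x ahead of the robot, y to its left, z up, the work surface at z = 0. Lengths are in mm, angles in rad, forces in N, time in s.
With the tool pointing down it reaches from about 350 to 875 mm from the base axis. Payload 4.2 kg.
Tool frame: the origin (TCP) lies on the mounting face of the last link; the fingertips stand 173 mm ahead of it and the grasp point (between the pads) lies grip_point_offset ahead of it (grip_point_offset is the distance from the TCP to the grasp point, in mm); z points along the fingers, y is the line along which they close (so a half turn about z gives the same grasp; the last joint's range is limited). The gripper opens to 85 mm and grips with 20 to 120 N. Pads are 22 mm wide; open, the fingers measure 114 mm over their backs; the gripper's body (76 mm by 85 mm) begins 54 mm behind the grasp point. The pads swing forward as they close: fully open they stand 13 mm farther back than shut.
Start: joints at [-0.865, 0.385, 0.008, 0, -1.194, -0.259], TCP at [270.063, -563.618, 404.712] pointing down, gripper open.
Joint ranges: [-3.14, 3.14], [-1.21, 2.06], [-1.07, 1.41], [-3.16, 2.05], [-2.99, -0.16], [-3.1, 3.1]. Speed limits (rad/s): [2.79, 2.79, 3.14, 3.14, 3.14, 3.14].

### API

Orientations are given as a unit quaternion [x, y, z, w].
In Python, from bench import read_state, get_image, job_done, recognise, place_of, grip_point_offset gives the robot as it stands. The module is installed in compiled form; this text tells all that it offers.
- The arm moves only by the tool carry_out, never from a script. Its arguments are lists of equal length, an entry for each row: "slide": the shift along the tool's x, y, z in m, a list of three; "roll": the turn about the tool's z in degrees; "claw": the finger opening in m, from 0 to 0.0854. A call has 1 to 8 rows; each row is the pose to reach, as a shift and turn from the pose commanded when the call began, along the tool's axes at that moment; what a row does not reach only later rows make up. A row lasts 1/8 s, in which the tool goes at most 62.5 mm and 10.7 degrees, less where a joint would pass 70% of its speed; a pose out of reach is approached as far as the arm can. A call with a gripper value outside its range is refused whole. The fingers move at their own pace and stop on an object; the grip force is fixed at half the most. Time passes only in rows, so rows that repeat a pose let the fingers close. It gives the time, the measured TCP pose, the force, the opening and the grip force at its end, in the units of the state.
- read_state(): the state, without advancing time (a new reading comes with each control period).
- get_image(name): name is "side" or "top"; returns a dict with "img" (400x640x3 uint8, red, green, blue), "z_map" (400x640 float32, mm along the optical axis (not along the pixel's ray), 0 where there is no reading), "mtx" (3x3 intrinsics, pixels), "k1" (the pictures are not rectified: a ray, as slopes to the right and down, at radius r is drawn at 1 + k1 r^2 times it, then the intrinsics apply), "world_from_camera" (4x4, takes a point from camera to world coordinates). Camera axes: x right, y up, looking along -z (the intrinsics and any distortion apply to the point x, -y, -z); pixel columns grow to the right and rows downward; lengths in mm; the calibration is good to about 2 mm. A picture is of the moment at which its call begins.
- job_done(): hands the job in; it is judged then, once.
Trained networks look in a picture, given as the dict that the camera call returned (one of the last four; its "shot" number tells which), for a name from the list of things; names that differ only in an ending like _2 or _b are one class to them, and where a whole thing is asked for, a point or a joint stands for the part that bears it (a point fixed in the world has none). Each returns a list of dicts, best first, with "conf" (0 to 1); they miss things now and then, are a little off and sometimes report something else, mostly with a low value. They report only what shows in the picture. A call takes as long as a camera call.
- recognise(picture, thing): "at" ([column, row] in pixels, amid what is visible of it).
- place_of(picture, thing): "at" ([column, row] in pixels: a listed point, or the origin of a listed thing).
The state is a dict: "clock": time; "joints": joint angles; "joint_vel": joint speeds; "joint_efforts": joint torques, N m; "position": TCP position; "ee_rot": TCP orientation; "contact_force": force on the tool from outside, world axes, zero at the start; "wrist_torque": the same for the moment, N m; "gripper_width": finger opening in mm; "grasp_force": force on a finger pad.
Only numpy, scipy, OpenCV 4.12 (cv2) and the standard library are available. Lean on these libraries where they do the work, as an engineer would, in place of code of your own. Each camera call takes 0.05 s, during which the arm holds its last target. There are 200 camera calls.

### The job

The retaining ring over the big lens has worked loose: take the pin spanner that fits it, set both pins fully into the ring's two holes, and with it turn the ring clockwise (seen from above) until it comes up hard against its stop. Then lift the spanner off and lay it back down on the tool mat, flat and pins down, without dropping it. Keep everything off the glass, keep the gripper itself off the cell and its ring, and leave the other things on the bench where they are.

Things in the scene. Friction and masses are not known exactly. Their poses are not given: they have to be found in the camera images.
- cell: Lens cell: upright black barrel, 110 mm across, 75 mm tall, fixed to the table by a 136 mm flange and four low steel clamp dogs (out to 90 mm from the axis, 26 mm high). Origin on the barrel's axis at table height, z up. Its open top holds the bare-metal retaining ring; the lens lies inside that.
- lens: The glass lens in the cell, 76 mm across, domed; seen through the ring's 64 mm bore, its top 4.5 mm below the ring's top face. Origin as the cell's. Not to be touched.
- ring_top (a point): Centre of the retaining ring's top face, on the cell's axis, 75 mm above the table; z up, turns with the ring. The ring is a flat bare-metal annulus, 64 mm bore, 100 mm outside, 10 mm thick, standing 1.5 mm above the barrel's rim. Two round holes, 9 mm across, go right through it at y = +41 and y = -41 mm of this frame.
- ring (a joint): Turn of the retaining ring in rad, growing clockwise seen from above. Starts loose at 0 to 0.35; the hard stop, fully tight, is at 1.15. It turns about the cell's axis without rising or sinking, drags with about 0.25 N m all the way and stays where it is left.
- spanner_grip (a point): On the large pin spanner, the one that fits: 193 mm long, about 280 g, half-round steel head 96 mm wide and 6 mm thick, dark straight handle. This is mid-section of the handle, 95 mm along +x from the pins' midpoint, near the balance point: grip here. Handle: flat-sided, 20 mm wide (y), 20 mm high, 70 to 185 mm along +x. It starts level on the mat, pins down, z up, this point 10 mm above the mat.
- spanner: The large spanner's own frame: origin midway between the tips of its two pins; x towards the handle's end, z up. The pins, 6 mm across with tapered ends, stand at y = +41 and -41 mm and reach 8 mm below the head's flat underside, which rests on the ring when they are fully in. The handle's underside is level with the pin tips, so it then hangs beside the barrel.
- mat: Grey square tool mat, 300 x 300 x 3 mm, fixed to the table; origin at the centre of its underside, sides along its x and y.
- small_spanner_grip (a point): A smaller pin spanner of the same make lying on the mat, 172 mm long, pins only 50 mm apart; this point is on its handle, 75 mm from its pins. It does not fit; leave it.
- lens_cap: Black lens cap, 84 mm across, 14 mm thick, lying on the table; origin under its centre. Leave it.
- adapter_ring: Small black adapter ring, 58 mm across, 10 mm high; origin under its centre. Leave it.
- wash_bottle: White wash bottle, 60 mm across, 170 mm tall; origin under its centre. Leave it.
- mirror_mount: Mirror mount on a short pedestal, 60 mm foot, 122 mm tall; origin under its centre. Leave it.
- steel_post: Steel optical post standing upright, 25 mm across, 100 mm tall; origin under its centre. Leave it.
- tissue_box: Carton of lens tissues, 85 x 125 x 40 mm; origin under its centre. Leave it.
- ball_driver: Hex driver, 200 mm long, lying to the right of the mat; origin under its middle. Leave it.

How it is judged (in metres and radians):
On the way, in this order (a step that is already met when the one before it is completed fails the run):
1. both pins of the large spanner are in the ring's holes before the ring is turned: pin midpoint within 4 mm of the axis, tips at least 4 mm below the ring's face, ring still short of 0.55 rad (horizontal distance between spanner and ring_top below 0.004 m and z of spanner in the frame of ring_top below -0.004 m and angle between the y axis of spanner and the y axis of ring_top, either way round below 0.12 rad and value of joint ring below 0.55 rad), for 0.1 s.
2. the ring is at its stop with both pins still in its holes (value of joint ring above 1.09 rad and horizontal distance between spanner and ring_top below 0.006 m and z of spanner in the frame of ring_top below -0.003 m), for 0.1 s.
3. the spanner is lowered by hand: both its pins and its handle come within 10 mm of the mat, over it, while the gripper still holds it (z of spanner in the frame of mat below 0.013 m and z of spanner_grip in the frame of mat below 0.023 m and horizontal distance between spanner_grip and mat below 0.21 m and contact force between the fingers and spanner above 0.5 N), for 0.05 s.
At the end, for the whole second after the job is handed in: The ring is within 0.06 rad of its stop (joint above 1.09), and the large spanner lies at rest, flat (within 0.08 rad) and pins down on the tool mat, with both its pin midpoint and its grip point over the mat (tips within 3 mm of its surface) (value of joint ring above 1.09 rad and z of spanner in the frame of mat below 0.006 m and z of spanner_grip in the frame of mat below 0.017 m and angle between spanner_grip's own z axis and vertical below 0.08 rad and x of spanner_grip in the frame of mat between -0.15 and 0.15 m and y of spanner_grip in the frame of mat between -0.15 and 0.15 m and x of spanner in the frame of mat between -0.15 and 0.15 m and y of spanner in the frame of mat between -0.15 and 0.15 m and linear speed of spanner below 0.02 m/s); the robot touches nothing.
It fails at once if the spanner or the gripper presses on the glass (contact force between lens and anything else above 1 N).
It fails at once if the gripper pushes on the cell or its ring directly (contact force between the fingers and cell above 2 N).
It fails at once if one of the other things is pushed more than 25 mm from its place or is knocked over (distance of any of small_spanner_grip, lens_cap, adapter_ring, wash_bottle, mirror_mount, steel_post, tissue_box, ball_driver from where it was at the start of the episode above 0.025 m or angle between any of wash_bottle, mirror_mount, steel_post's own z axis and vertical above 0.5 rad).
It also fails if it takes over 59 s, if anything falls off the work surface, if the arm or the gripper's body presses on something with over 40 N, if the wrist force passes 120 N, or if a joint passes its speed limit or range.

## Working session

There is one attempt and no reset: what is moved stays moved. The work goes in short steps, Python scripts to look and compute and a tool call to move; the robot and the scene stay as the last step left them, time stands still between calls to the robot, and variables do not carry over. Pictures are saved under pics/ and viewed, at most 10 in all, crops included, and the job is handed in when it is done.

Besides the shell and the picture viewer there is one more tool, called after "Emit:" as a command line: name --pt "numbers of a row" for each row, then --argument value for the rest. carry_out: Moves the arm, as the interface text tells. Its arguments: {"type":"object","properties":{"slide":{"type":"array"},"roll":{"type":"array"},"claw":{"type":"array"}},"required":["slide","roll","claw"]}

```bash
mkdir -p pics
cat > h.py <<'E'
import numpy as np, cv2
from bench import *
from scipy.spatial.transform import Rotation as R
def ray(p,uv):
    K=p["mtx"]; d=(np.array(uv,float)-[K[0][2],K[1][2]])/[K[0][0],K[1][1]]
    s=d.copy()
    for _ in range(20): s=d/(1+p["k1"]*(s@s))
    M=np.array(p["world_from_camera"]); return M[:3,3], M[:3,:3]@np.array([s[0],-s[1],-1.0])
def at_z(p,uv,z):
    o,d=ray(p,uv); return o+d*(z-o[2])/d[2]
def at_depth(p,uv):
    o,d=ray(p,uv); u,v=np.round(uv).astype(int); return o+d*float(p["z_map"][v,u])
def proj(p,X):
    M=np.array(p["world_from_camera"]); c=M[:3,:3].T@(np.array(X,float)-M[:3,3]); s=np.array([c[0],-c[1]])/-c[2]
    s=s*(1+p["k1"]*(s@s)); K=p["mtx"]; return s*[K[0][0],K[1][1]]+[K[0][2],K[1][2]]
def save(p,n): cv2.imwrite("pics/"+n,cv2.cvtColor(p["img"],cv2.COLOR_RGB2BGR))
E
python3 - <<'E'
from h import *
np.set_printoptions(precision=1,suppress=True)
print(grip_point_offset if not callable(grip_point_offset) else grip_point_offset()); s=read_state(); print(s["ee_rot"],s["position"],s["clock"])
Z=dict(spanner_grip=13,spanner=3,ring_top=75,cell=0,mat=0,small_spanner_grip=13,steel_post=0,wash_bottle=0,mirror_mount=0,tissue_box=0,lens_cap=0,adapter_ring=0,ball_driver=0)
for c in ["top","side"]:
    p=get_image(c); save(p,c+"1.png"); M=np.array(p["world_from_camera"]);print(c,M[:3,3],M[:3,2],p["mtx"][0][0],p["k1"])
    for n,z in Z.items():
        for r in place_of(p,n)[:2]: print(n,np.array(r["at"]),round(r["conf"],2),at_z(p,r["at"],z))
E
```

```text
154.70000000000002
[-0.2  1.   0.  -0. ] [ 270.  -563.4  403.6] 0.0
top [ 432.4   -5.1 1136.5] [-0.1  0.   1. ] 389.47107778594017 0.014616615590184259
spanner_grip [384.4 236.9] 0.92 [ 487.2 -233.    13. ]
spanner [382.3 204.7] 0.64 [ 582. -231.    3.]
ring_top [249.6 192.5] 0.86 [604.3 148.9  75. ]
cell [253.9 201.9] 0.81 [588.5 146.5   0. ]
small_spanner_grip [342.  228.4] 0.96 [ 511. -111.   13.]
steel_post [227.5 137.2] 0.44 [784.4 230.5   0. ]
wash_bottle [171.6 182.8] 0.81 [643.9 390.    0. ]
mirror_mount [295.4 134. ] 0.61 [796.2  26.5   0. ]
tissue_box [343.5 130.6] 0.67 [ 808. -119.    0.]
lens_cap [197.8 261.2] 0.98 [415.8 302.8   0. ]
adapter_ring [257.2 272.8] 0.68 [383.6 131.9   0. ]
adapter_ring [254.6 200.8] 0.4 [591.8 144.5   0. ]
ball_driver [451.9 224.6] 0.64 [ 524.9 -434.2    0. ]
side [366.5 866.4 620.5] [-0.2  0.8  0.5] 414.8860593921342 -0.08963147987581027
spanner_grip [372.5 196. ] 0.58 [ 493.5 -224.5   13. ]
spanner_grip [362.5 214.2] 0.16 [ 503.6 -113.1   13. ]
spanner [342. 191.] 0.7 [ 592.  -245.8    3. ]
ring_top [302.3 241.4] 0.95 [598.6 141.1  75. ]
cell [305.5 271.3] 0.64 [587.7 152.2   0. ]
cell [209.9 279.9] 0.48 [784.6 243.6   0. ]
mat [357.5 204.9] 0.62 [ 530.2 -181.2    0. ]
mat [301.3 242.1] 0.22 [632.  45.   0.]
small_spanner_grip [359.3 215.4] 0.6 [ 511.  -104.3   13. ]
steel_post [213.4 274. ] 0.76 [786.7 222.9   0. ]
wash_bottle [247.4 342.5] 0.71 [631.2 384.    0. ]
mirror_mount [305.9 269.6] 0.69 [588.7 146.1   0. ]
mirror_mount [249.2 228.2] 0.63 [784.6  25.1   0. ]
tissue_box [263.  199.5] 0.77 [ 807.9 -129.2    0. ]
lens_cap [371.3 335.7] 0.86 [408.8 301.4   0. ]
lens_cap [372.9 194.1] 0.44 [ 496.9 -260.2    0. ]
adapter_ring [389.5 283.5] 0.66 [394.5 139.8   0. ]
ball_driver [372.7 171.6] 0.56 [ 522.9 -418.3    0. ]
ball_driver [372.7 197.2] 0.24 [ 494.4 -240.6    0. ]
```

Run:
```python
import cv2
a=cv2.imread("pics/top1.png")[120:300,200:420]
cv2.imwrite("pics/top1c.png",cv2.resize(a,None,fx=3.3,fy=3.3,interpolation=cv2.INTER_CUBIC))
```

```text
(no output)
```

View pics/top1c.png

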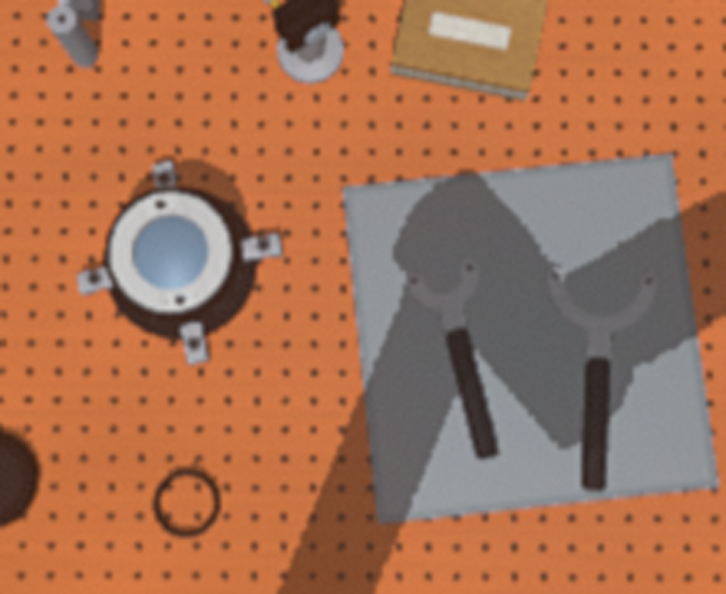

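View pics/side1.png

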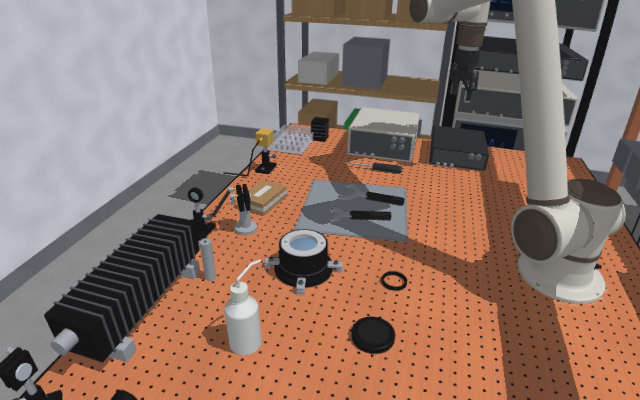

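The top view crop shows the ring holes at about (248,182) and (254,211) px. The big spanner is on the right of the mat with its handle pointing at the robot. The small one is left of it, about 45 px away at the grip.

```bash
cat >> h.py <<'E'
def ringfit(p):
    """ring centre + hole line angle from top picture"""
    g=p["img"].astype(float)
    N=4; c0=np.array([597.,146.])
    # rectified patch of plane z=75, 0.5 mm/px: row=-x, col=-y
    xs=c0[0]+70-np.arange(0,140,.5); ys=c0[1]+70-np.arange(0,140,.5)
    mp=np.array([[proj(p,[x,y,75]) for y in ys] for x in xs],np.float32)
    im=cv2.remap(p["img"],mp[...,0],mp[...,1],cv2.INTER_CUBIC)
    return im,c0,xs,ys
E
python3 - <<'E'
from h import *
np.set_printoptions(precision=1,suppress=True)
p=get_image("top")
im,c0,xs,ys=ringfit(p); cv2.imwrite("pics/rect.png",cv2.resize(im[...,::-1],None,fx=2,fy=2))
# handle by colour
hsv=cv2.cvtColor(p["img"],cv2.COLOR_RGB2HSV); m=((hsv[...,2]<62)*255).astype(np.uint8)
n,l,st,ce=cv2.connectedComponentsWithStats(m)
for i in range(1,n):
    if 150<st[i,4]<700 and 320<ce[i][0]<420 and 200<ce[i][1]<280:
        pts=np.argwhere(l==i)[:,::-1]
        W=np.array([at_z(p,u,13) for u in pts])[:,:2]; c=W.mean(0)
        w,v=np.linalg.eigh(np.cov((W-c).T)); d=v[:,1]; d=d if d[0]<0 else -d
        print(st[i],"centre",c,"dir",d,np.degrees(np.arctan2(d[1],d[0])),"len",np.ptp((W-c)@d),np.ptp((W-c)@v[:,0]),"grip",c-32.5*d,"pins",c-127.5*d)
# depth cloud
K=p["mtx"]; vv,uu=np.mgrid[215:290,320:420]
C=np.array([at_depth(p,(u,v)) for u,v in zip(uu.ravel(),vv.ravel())])
k=(C[:,2]>16)&(C[:,2]<30); Q=C[k]
for lo,hi in[(-270,-190),(-160,-60)]:
    q=Q[(Q[:,1]>lo)&(Q[:,1]<hi)][:,:2]
    if len(q)>20: c=q.mean(0); print(len(q),c,np.ptp(q,axis=0),np.linalg.eigh(np.cov(q.T))[1][:,1])
vv,uu=np.mgrid[170:225,225:280]
C=np.array([at_depth(p,(u,v)) for u,v in zip(uu.ravel(),vv.ravel())]); q=C[(C[:,2]>71)&(C[:,2]<80)]
print("ring",len(q),(q.max(0)+q.min(0))/2,np.ptp(q,axis=0),np.median(q[:,2]))
s=read_state(); print(R.from_quat(s["ee_rot"]).as_matrix(),s["position"])
E
```

```text
[336 220  14  38 223] centre [ 483.3 -111.9] dir [-1.  -0.2] -165.5941566423936 len 110.11042582383959 18.435663531327528 grip [ 514.8 -103.8] pins [606.8 -80.2]
[377 229   8  39 225] centre [ 461.7 -219.8] dir [-1.   0.1] 176.75717961289413 len 108.43591556141666 20.17326418058705 grip [ 494.1 -221.6] pins [ 589. -227.]
354 [ 474.1 -220. ] [151.   66.2] [-1.  0.]
301 [ 485.4 -111. ] [122.8  44.9] [-1.  -0.2]
ring 772 [595.2 143.7  75.5] [106.6 107.9   9. ] 73.93780091252893
[[-0.9 -0.4  0. ]
 [-0.4  0.9 -0. ]
 [-0.  -0.  -1. ]] [ 270.1 -563.6  404.7]
```

View pics/rect.png

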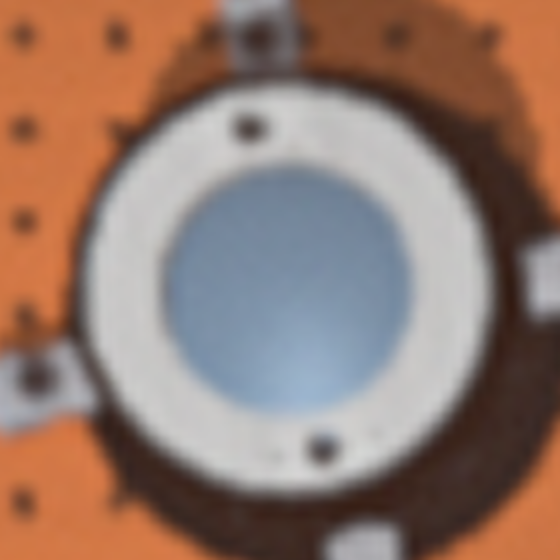

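Ring in the rectified patch: centre at about (594.9, 144.3) mm, hole line at about 12.4°. The handle should therefore head to -77.6° at insertion.

```bash
cat >> h.py <<'E'
def go(x,y,z,hy,pos=None,rot=None):
    """tool-frame slide (m) and roll (deg) to TCP x,y,z with tool-y heading hy (deg)"""
    s=read_state(); Rm=R.from_quat(s["ee_rot"]).as_matrix(); P=np.array(s["position"])
    d=Rm.T@(np.array([x,y,z])-P)/1000; h=np.degrees(np.arctan2(Rm[1,1],Rm[0,1]))
    r=-((hy-h+180)%360-180)
    print("slide",np.round(d,4),"roll",round(r,2),"| now",P.round(1),"hy",round(h,2),"tilt",np.round(Rm[:,2],4),"w",s["gripper_width"],"F",np.round(s["contact_force"],1),"t",s["clock"])
E
python3 -c "
from h import *
go(494,-221.6,260,86.8)"
```

```text
slide [-0.3497  0.2117  0.1447] roll 28.8 | now [ 270.1 -563.6  404.7] hy 115.6 tilt [ 0. -0. -1.] w 85.70647557092973 F [ 0.2 -0.  -0.8] t 1.45
```

Emit:
carry_out --pt "-0.3497 0.2117 0.1447" --pt "-0.3497 0.2117 0.1447" --pt "-0.3497 0.2117 0.1447" --pt "-0.3497 0.2117 0.1447" --pt "-0.3497 0.2117 0.1447" --pt "-0.3497 0.2117 0.1447" --pt "-0.3497 0.2117 0.1447" --pt "-0.3497 0.2117 0.1447" --roll '[28.8, 28.8, 28.8, 28.8, 28.8, 28.8, 28.8, 28.8]' --claw '[0.05, 0.05, 0.05, 0.05, 0.05, 0.05, 0.05, 0.05]'

```text
clock: 2.45
position: [495.6, -218.6, 258.6]
ee_rot: [0.025, 1.0, 0.0, -0.001]
contact_force: [0.1, 0.2, 0.5]
gripper_width: 50.1
grasp_force: 0.0
```

Run:
```python
from h import *
np.set_printoptions(precision=1,suppress=True)
go(494,-221.6,179,86.8)
for c in ["side","top"]:
    p=get_image(c); save(p,c+"2.png")
    for n,z in [("spanner_grip",13),("spanner",3)]:
        for r in place_of(p,n)[:1]: print(c,n,np.array(r["at"]),round(r["conf"],2),at_z(p,r["at"],z))
    if c=="side": cv2.imwrite("pics/side2c.png",cv2.resize(p["img"][130:260,280:450,::-1],None,fx=4.5,fy=4.5,interpolation=cv2.INTER_CUBIC))
    for q in [(494,-221.6,13),(589,-227,3)]: print(proj(p,q))
```

```text
slide [ 0.  -0.   0.1] roll 0.32 | now [ 495.6 -218.6  258.6] hy 87.12 tilt [-0.  0. -1.] w 50.11960036664662 F [0.1 0.2 0.5] t 2.45
side spanner_grip [375.3 194.3] 0.94 [ 487.  -237.5   13. ]
side spanner [342.9 192.7] 0.63 [ 586.9 -236.     3. ]
[372.2 196.4]
[341.6 193.9]
top spanner_grip [380.9 233.7] 0.63 [ 496.4 -223.1   13. ]
[380.4 234.5]
[380.9 202.3]
```

View pics/side2c.png

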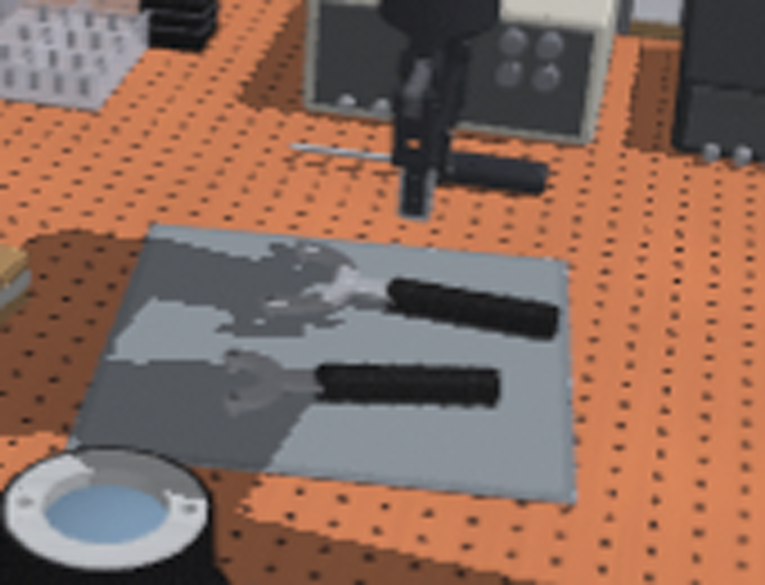

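Emit:
carry_out --pt "0.003 0 0.045" --pt "0.003 0 0.065" --pt "0.003 0 0.075" --pt "0.003 0 0.075" --roll '[0, 0, 0, 0]' --claw '[0.05, 0.05, 0.05, 0.05]'

```text
clock: 3.25
position: [490.8, -222.1, 185.0]
ee_rot: [0.028, 1.0, -0.0, -0.0]
contact_force: [-0.1, 0.5, 0.1]
gripper_width: 49.7
grasp_force: 0.0
```

Run:
```python
from h import *
np.set_printoptions(precision=1,suppress=True)
go(491,-221.6,178,86.8)
p=get_image("side")
cv2.imwrite("pics/side3c.png",cv2.resize(p["img"][150:230,310:430,::-1],None,fx=6,fy=6,interpolation=cv2.INTER_CUBIC))
```

```text
slide [-0.  0.  0.] roll -0.06 | now [ 490.8 -222.1  185. ] hy 86.74 tilt [-0. -0. -1.] w 49.72316332796644 F [-0.1  0.5  0.1] t 3.25
```

View pics/side3c.png

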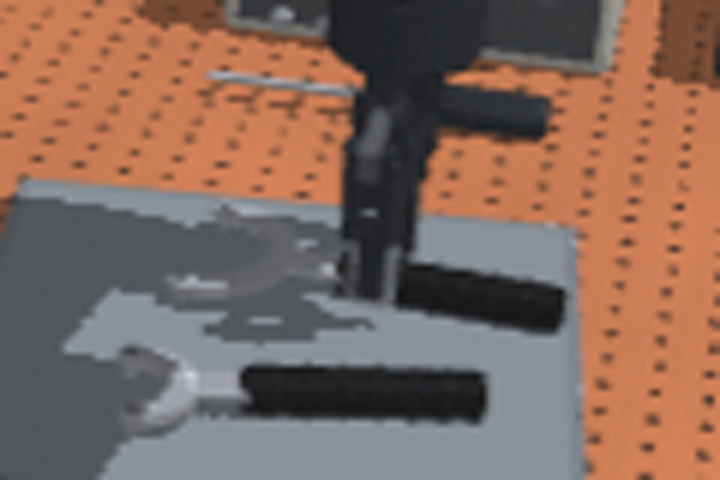

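The fingers straddle the handle just behind the neck, at about (372,196) px. Lowering a little more and closing.

Emit:
carry_out --pt "0 0 0.007" --pt "0 0 0.007" --pt "0 0 0.007" --pt "0 0 0.007" --pt "0 0 0.007" --pt "0 0 0.007" --pt "0 0 0.007" --pt "0 0 0.007" --roll '[0, 0, 0, 0, 0, 0, 0, 0]' --claw '[0.05, 0.01, 0.01, 0.01, 0.01, 0.01, 0.01, 0.01]'

```text
clock: 4.3
position: [491.1, -221.4, 178.5]
ee_rot: [0.028, 1.0, -0.0, 0.0]
contact_force: [-1.0, -0.6, 4.7]
gripper_width: 18.5
grasp_force: 60.7
```

Emit:
carry_out --pt "0 0 -0.03" --pt "0 0 -0.07" --pt "0 0 -0.12" --pt "0 0 -0.12" --pt "0 0 -0.12" --roll '[0, 0, 0, 0, 0]' --claw '[0.01, 0.01, 0.01, 0.01, 0.01]'

```text
clock: 4.92
position: [490.0, -221.1, 296.4]
ee_rot: [0.028, 1.0, 0.001, -0.002]
contact_force: [0.0, 0.9, -2.1]
gripper_width: 18.3
grasp_force: 59.7
```

Run:
```python
from h import *
np.set_printoptions(precision=1,suppress=True)
go(615.3,51.5,298,192.4)
for c in ["side","top"]:
    p=get_image(c); save(p,c+"4.png")
    for n,z in [("spanner_grip",133),("spanner",123)]:
        for r in place_of(p,n)[:1]: print(c,n,np.array(r["at"]),round(r["conf"],2),at_z(p,r["at"],z))
    x0,y0=(320,130) if c=="top" else (290,130)
    cv2.imwrite("pics/%s4c.png"%c,cv2.resize(p["img"][y0:y0+110,x0:x0+130,::-1],None,fx=5,fy=5,interpolation=cv2.INTER_CUBIC))
a=cv2.imread("pics/side4c.png");b=cv2.imread("pics/top4c.png"); cv2.imwrite("pics/b4.png",cv2.resize(np.hstack([a,b]),(800,338)))
```

```text
slide [-0.1  0.3 -0. ] roll -105.66 | now [ 490.  -221.1  296.4] hy 86.74 tilt [-0.  0. -1.] w 18.319274881306722 F [ 0.   0.9 -2.1] t 4.925
side spanner_grip [375.  160.8] 0.6 [ 494.3 -214.8  133. ]
side spanner [344.3 157. ] 0.69 [ 588.  -235.9  123. ]
top spanner_grip [390.5 235.1] 0.84 [ 486.1 -224.5  133. ]
```

View pics/b4.png

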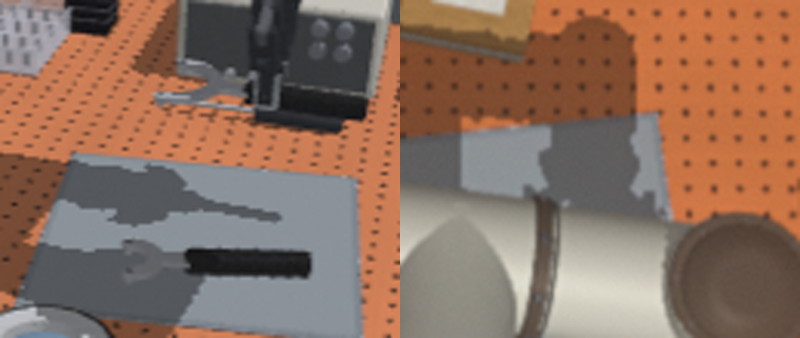

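Emit:
carry_out --pt "-0.012 0.031 0" --pt "-0.026 0.066 0" --pt "-0.04 0.103 0" --pt "-0.054 0.14 0" --pt "-0.068 0.175 0" --pt "-0.082 0.21 0" --pt "-0.095 0.245 0" --pt "-0.1089 0.2796 0" --roll '[-10.6, -21.2, -31.8, -42.4, -53, -63.6, -74.2, -84.8]' --claw '[0.01, 0.01, 0.01, 0.01, 0.01, 0.01, 0.01, 0.01]'

```text
clock: 6.22
position: [615.7, 52.9, 297.2]
ee_rot: [-0.656, 0.755, 0.0, -0.001]
contact_force: [-0.3, 0.8, -3.8]
gripper_width: 19.1
grasp_force: 59.7
```

Emit:
carry_out --pt "0 0 0" --pt "0 0 0" --pt "0 0 0" --pt "0 0 0" --roll '[-10.4, -20.8, -20.8, -20.8]' --claw '[0.01, 0.01, 0.01, 0.01]'

```text
clock: 6.72
position: [615.3, 51.5, 297.6]
ee_rot: [0.778, -0.628, -0.0, 0.0]
contact_force: [-0.2, -0.0, -2.8]
gripper_width: 18.8
grasp_force: 59.7
```

Run:
```python
from h import *
np.set_printoptions(precision=1,suppress=True)
go(615.3,51.5,298,192.4)
for c in ["side","top"]:
    p=get_image(c); save(p,c+"5.png")
    for n,z in [("spanner_grip",133),("spanner",123),("ring_top",75)]:
        for r in place_of(p,n)[:1]: print(c,n,np.array(r["at"]),round(r["conf"],2),at_z(p,r["at"],z))
    x0,y0=(195,130) if c=="top" else (250,160)
    cv2.imwrite("pics/%s5c.png"%c,cv2.resize(p["img"][y0:y0+110,x0:x0+130,::-1],None,fx=5,fy=5,interpolation=cv2.INTER_CUBIC))
a=cv2.imread("pics/side5c.png");b=cv2.imread("pics/top5c.png"); cv2.imwrite("pics/b5.png",cv2.resize(np.hstack([a,b]),(800,338),interpolation=cv2.INTER_AREA))
```

```text
slide [ 0. -0. -0.] roll -0.16 | now [615.3  51.5 297.6] hy -167.76 tilt [-0. -0. -1.] w 18.806396849085033 F [-0.2 -0.  -2.8] t 6.725
side spanner [302.7 221.8] 0.72 [599.6 134.2 123. ]
side ring_top [304.1 241.1] 0.83 [595.1 138.8  75. ]
top spanner_grip [288.  181.8] 0.74 [623.9  40.9 133. ]
top spanner [250.3 191.3] 0.83 [599.7 140.2 123. ]
top ring_top [248.3 194.8] 0.75 [597.8 152.3  75. ]
```

View pics/b5.png

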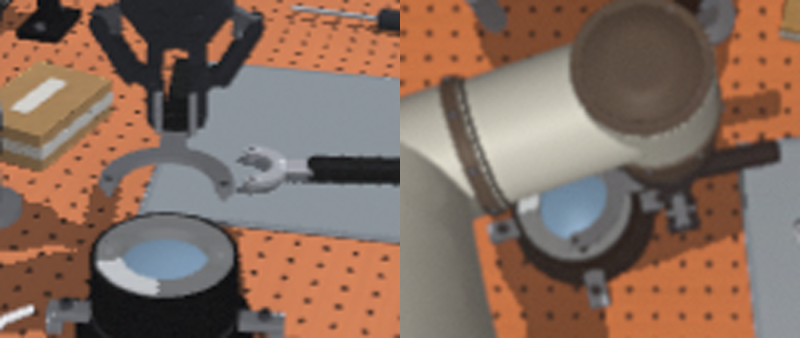

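The spanner is held level just above the cell. Its half-round head is fully visible in the side view, and partly hidden by the arm in the top view. I'll fit the head and ring from depth.

```bash
cat >> h.py <<'E'
from scipy.optimize import least_squares
def cloud(p,u0,u1,v0,v1):
    vv,uu=np.mgrid[v0:v1,u0:u1]; k=p["z_map"][v0:v1,u0:u1]>0
    return np.array([at_depth(p,(u,v)) for u,v in zip(uu[k],vv[k])])
E
python3 - <<'E'
from h import *
np.set_printoptions(precision=1,suppress=True,linewidth=160)
c0=np.array([595,144.3])
for c,box in [("side",(250,380,160,270)),("top",(195,325,130,240))]:
    p=get_image(c); Q=cloud(p,*box)
    np.save(c+"_cloud.npy",Q)
    r=np.hypot(*(Q[:,:2]-c0).T)
    a=Q[(r<70)&(Q[:,2]>100)&(Q[:,2]<150)]; b=Q[(r<60)&(Q[:,2]>70)&(Q[:,2]<80)]
    print(c,len(a),len(b),"head z pct",np.percentile(a[:,2],[5,25,50,75,95]) if len(a) else 0,"ring z",np.percentile(b[:,2],[5,50,95]),"ring mid",(b.min(0)+b.max(0))/2,np.ptp(b,axis=0))
    # head in predicted spanner coords (pin midpoint at c0, heading -77.8)
    h=np.radians(-77.76); ex=np.array([np.cos(h),np.sin(h)]); ey=np.array([-ex[1],ex[0]])
    for nm,q in(("head",a),):
        if len(q)==0: continue
        X=(q[:,:2]-c0)@ex; Y=(q[:,:2]-c0)@ey; k=q[:,2]>np.median(q[:,2])-8
        H,_,_=np.histogram2d(X[k],Y[k],bins=[np.arange(-12,72,4),np.arange(-60,61,4)])
        for i,row in enumerate(H): print("%4d "%(-12+4*i)+"".join("%2d"%min(v,99) if v else " ." for v in row))
E
```

```text
side 347 878 head z pct [131.  134.9 136.  136.7 137.8] ring z [70.8 74.3 76.2] ring mid [595.5 143.6  73.8] [110.3 111.6   7.5]
 -12  . . . . . . . . . . . . . . . . . . . . . . . . . . . . . .
  -8  . . . . 1 . . . . . . . . . . . . . . . . . . . 2 1 . . . .
  -4  . . . 4 6 2 . . . . . . . . . . . . . . . . . 3 3 5 2 . . .
   0  . . . 3 4 3 . . . . . . . . . . . . . . . . . 4 2 1 2 . . .
   4  . . . 2 . 2 2 . . . . . . . . . . . . . . . . 1 2 3 1 . . .
   8  . . . 2 1 2 . . . . . . . . . . . . . . . . . 3 2 1 1 . . .
  12  . . . 2 1 2 3 . . . . . . . . . . . . . . . 2 3 2 1 . . . .
  16  . . . 1 2 1 2 2 . . . . . . . . . . . . . . 3 2 1 1 2 . . .
  20  . . . . 2 2 4 3 . . . . . . . . . . . . . 2 3 . 2 2 . . . .
  24  . . . . 1 3 . 2 3 2 . . . . . . . . . . . 6 1 1 1 1 . . . .
  28  . . . . . 1 2 1 2 3 . . . . . . . . . 2 6 . 2 3 1 . . . . .
  32  . . . . . 1 2 1 2 3 6 3 3 1 . . . 4 6 4 2 4 1 2 1 . . . . .
  36  . . . . . . 1 2 1 2 1 1 4 3 6 4 5 2 2 2 . 1 2 . . . . . . .
  40  . . . . . . . 1 2 1 1 1 2 2 . 2 2 2 2 1 2 1 . . . . . . . .
  44  . . . . . . . . . 2 1 3 2 2 1 . 1 1 1 2 1
[... 1096 characters left out ...]
 . . . . . . . . . . . . . . . . . . . .
  28  . . . . . 3 2 3 2 2 1 . . . . . . . . . . . . . . . . . . .
  32  . . . . . . 3 1 3 2 3 2 1 1 . . 2 . . . . . . . . . . . . .
  36  . . . . . . . 4 2 2 3 3 1 3 2 2 2 3 . . . . . . . . . . . .
  40  . . . . . . . . . 4 3 1 3 3 2 2 3 2 . . . . . . . . . . . .
  44  . . . . . . . . . . 2 3 2 2 3 1 2 3 . . . . . . . . . . . .
  48  . . . . . . . . . . . . 2 4 1 3 2 2 . . . . . . . . . . . .
  52  . . . . . . . . . . . . 2 2 2 4 1 . . . . . . . . . . . . .
  56  . . . . . . . . . . . . 2 2 2 . . . . . . . . . . . . . . .
  60  . . . . . . . . . . . . 1 1 1 . . . . . . . . . . . . . . .
  64  . . . . . . . . . . . . 2 1 . . . . . . . . . . . . . . . .
```

```bash
cat >> h.py <<'E'
def headfit(Q,c0,hd,zlo,zhi):
    Q=Q[(Q[:,2]>zlo)&(Q[:,2]<zhi)]
    def loc(v,q):
        h=np.radians(v[2]); ex=np.array([np.cos(h),np.sin(h)]); d=q[:,:2]-v[:2]; return d@ex, d@[-ex[1],ex[0]]
    v=np.array([*c0,hd])
    for _ in range(3):
        X,Y=loc(v,Q); r=np.hypot(X,Y)
        A=Q[(X>0)&(X<68)&(r<53)&(r>30)&~((X>30)&(abs(Y)<14))]; N=Q[(X>50)&(X<68)&(abs(Y)<12)]
        E=[Q[(X<3)&(X>-14)&(abs(Y-s*41)<12)] for s in(1,-1)]
        def f(v):
            X,Y=loc(v,A); _,Yn=loc(v,N); o=[np.hypot(X,Y)-41,Yn]
            for e in E:
                if len(e)>3: x,y=loc(v,e); o+=[abs(y)-41, [(np.sort(x)[:3].mean()+6.3)*2]]
            return np.concatenate(o)
        v=least_squares(f,v,loss="soft_l1",f_scale=3).x
    print("head",v.round(1),"n",len(A),len(N),[len(e) for e in E],"rms",np.sqrt(np.mean(f(v)**2)).round(1)); return v
E
python3 - <<'E'
from h import *
np.set_printoptions(precision=1,suppress=True,linewidth=160)
for c in ["side","top"]:
    Q=np.load(c+"_cloud.npy"); headfit(Q,[595,144.3],-77.8,128,145)
# ring outer contour and holes in initial pictures, plane z=75
for c in ["top","side"]:
    img=cv2.cvtColor(cv2.imread(f"pics/{c}1.png"),cv2.COLOR_BGR2RGB); p=get_image(c); p["img"]=img
    im,c0,xs,ys=ringfit(p); hsv=cv2.cvtColor(im,cv2.COLOR_RGB2HSV).astype(int); cv2.imwrite(f"pics/r_{c}.png",im[...,::-1])
    g=cv2.GaussianBlur(im.min(2),(0,0),2).astype(float)
    # outer edge: along rays, first steep drop outside r=41
    P=[]
    cen=np.array([595.,144.2])
    for a in np.radians(np.arange(0,360,5)):
        rr=np.arange(43,57,.25); X=cen[0]+rr*np.cos(a); Y=cen[1]+rr*np.sin(a)
        val=cv2.remap(g.astype(np.float32),((ys[0]-Y)*2).astype(np.float32)[None],((xs[0]-X)*2).astype(np.float32)[None],1)[0]
        i=np.argmin(np.gradient(val)); P.append([X[i],Y[i]])
    P=np.array(P); s=least_squares(lambda v:np.hypot(*(P-v[:2]).T)-v[2],[595,144,50],loss="soft_l1",f_scale=.7).x
    # holes: dark blob centroid at r~41
    xx,yy=np.meshgrid(xs,ys,indexing="ij"); rr=np.hypot(xx-s[0],yy-s[1]); 
    out=[]
    for sg in(1,-1):
        h=np.radians(12.4); hx=s[:2]+sg*41*np.array([np.cos(h),np.sin(h)])
        k=np.hypot(xx-hx[0],yy-hx[1])<8; w=np.clip(np.median(g[k])-15-g,0,None)*k
        out.append(np.array([(w*xx).sum(),(w*yy).sum()])/w.sum())
    d=out[0]-out[1]; print(c,"ring",s,"holes",*out,"mid",(out[0]+out[1])/2,np.hypot(*d),np.degrees(np.arctan2(d[1],d[0])))
go(615.3,51.5,298,192.4)
E
```

```text
head [594.2 142.7 -77.4] n 202 34 [25, 25] rms 4.6
head [595.1 140.4 -83.5] n 112 19 [0, 12] rms 4.1
top ring [595.1 144.3  50.6] holes [635.  153.8] [554.6 135.4] mid [594.8 144.6] 82.46685557395436 12.854836094201389
side ring [595.9 143.5  50.5] holes [635.7 151.3] [555.5 132.6] mid [595.6 141.9] 82.35144029451735 13.155511887576646
slide [0. 0. 0.] roll -0.01 | now [615.3  51.6 298.1] hy -167.61 tilt [ 0.  0. -1.] w 18.712387538054017 F [-0.3 -0.3 -3.2] t 7.325
```

Emit:
carry_out --pt "-0.00125 -0.0013 0.02" --pt "-0.00125 -0.0013 0.036" --pt "-0.00125 -0.0013 0.036" --pt "-0.00125 -0.0013 0.036" --roll '[-0.6, -0.6, -0.6, -0.6]' --claw '[0.01, 0.01, 0.01, 0.01]'

```text
clock: 7.82
position: [616.6, 53.2, 262.4]
ee_rot: [0.783, -0.622, 0.0, -0.0]
contact_force: [-0.1, -0.4, -4.2]
gripper_width: 18.0
grasp_force: 59.6
```

Run:
```python
from h import *
np.set_printoptions(precision=1,suppress=True,linewidth=160)
go(615.3,51.5,262,193)
for c,box in [("side",(250,380,160,290)),("top",(195,325,130,250))]:
  for k in range(2):
    p=get_image(c); Q=cloud(p,*box)
    r=np.hypot(*(Q[:,:2]-[595,144]).T); a=Q[(r<55)&(Q[:,2]>90)&(Q[:,2]<115)]; print(c,np.percentile(a[:,2],[5,50,95]))
    headfit(Q,[595,144.3],-77.,94,110)
    print([(r["at"],at_z(p,r["at"],87)) for r in place_of(p,"spanner")[:1]])
  if c=="side":
    u,v=proj(p,[595,144,85]).astype(int)
    cv2.imwrite("pics/side6c.png",cv2.resize(p["img"][v-45:v+35,u-60:u+60,::-1],None,fx=6.6,fy=6.6,interpolation=cv2.INTER_CUBIC)); print(u-60,v-45)
  save(p,c+"6.png")
  for X in [(635.8,153.5,75),(555.9,135.1,75)]: print("hole px",proj(p,X))
```

```text
slide [0. 0. 0.] roll 0.01 | now [616.6  53.2 262.4] hy -166.99 tilt [ 0. -0. -1.] w 18.028035421845395 F [-0.1 -0.4 -4.2] t 7.825
side [ 95.3 100.2 102.1]
head [594.6 143.8 -77. ] n 205 35 [28, 24] rms 4.7
[([305.4, 237.5], array([591.4, 140.8,  87. ]))]
side [ 95.7 100.8 102.3]
head [594.8 144.  -76.9] n 201 36 [25, 26] rms 4.6
[([301.6, 235.4], array([601.9, 135.5,  87. ]))]
243 193
hole px [284.8 241.7]
hole px [321.3 243.1]
top [ 96.4 100.1 103.3]
head [596.5 141.2 -84.1] n 102 14 [0, 13] rms 4.1
[([250.3, 195.8], array([593.2, 145.1,  87. ]))]
top [ 96.6 100.  103.1]
head [596.  141.8 -83.9] n 102 15 [0, 13] rms 4.2
[([253.6, 196.9], array([590.3, 136. ,  87. ]))]
hole px [248.3 181.2]
hole px [254.2 210. ]
```

View pics/side6c.png

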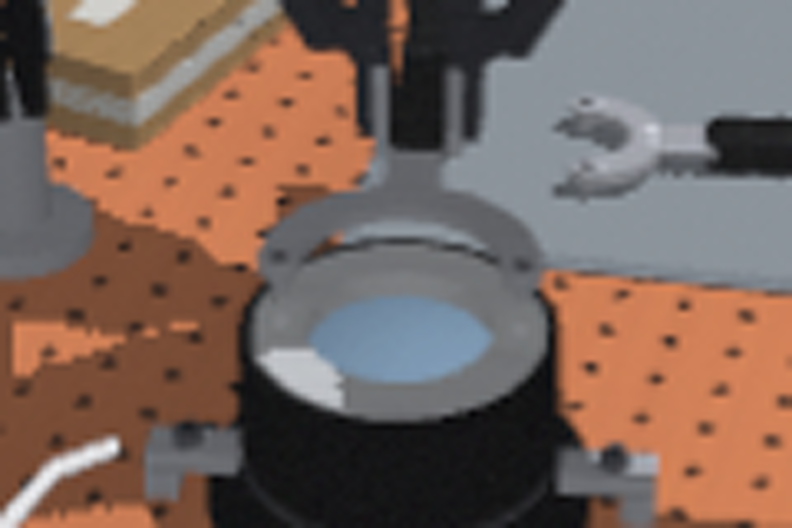

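Crop shows the pin-head dots on the spanner head at about (285.4,231.8) and (322.1,233.3) px. I'll compare their positions with the holes in the same camera.

Run:
```python
from h import *
np.set_printoptions(precision=1,suppress=True)
p=get_image("side"); 
for z in (99.5,101):
    A=at_z(p,(285.4,231.8),z);B=at_z(p,(322.1,233.3),z); d=A-B; print((A+B)/2,np.hypot(*d[:2]),np.degrees(np.arctan2(d[1],d[0])))
# refine dots
g=cv2.cvtColor(p["img"],cv2.COLOR_RGB2GRAY).astype(float)
for u,v in[(285.4,231.8),(322.1,233.3)]:
    u0,v0=int(round(u)),int(round(v)); w=g[v0-3:v0+4,u0-3:u0+4]; print(w.astype(int))
Z=p["z_map"]
p=get_image("top"); Q=cloud(p,195,325,130,250); Q=Q[(Q[:,2]>95)&(Q[:,2]<107)]
h=np.radians(-77.); ex=np.array([np.cos(h),np.sin(h)]); ey=np.array([-ex[1],ex[0]])
d=Q[:,:2]-[595.1,144.3]; X=d@ex;Y=d@ey; k=(X>8)&(Y<-5)&(np.hypot(X,Y)<54)&(X<45)
f=lambda v:np.hypot(X[k]-v[0],Y[k]-v[1])-41
s=least_squares(f,[0,0],loss="soft_l1",f_scale=4).x; n=(X>52)&(X<68)&(abs(Y)<14); print("top offset XY",s,"neck Y",Y[n].mean(),n.sum(), "end",np.sort(X[(Y<-30)])[:6], "r pct",np.percentile(np.hypot(X[k]-s[0],Y[k]-s[1]),[2,50,98]))
```

```text
[595.3 140.8  99.5] 81.54774851716499 12.750649903196065
[594.6 142.8 101. ] 81.31298462309972 12.75064990319619
[[143 124 101  99 101 100 100]
 [137 106  98  96  98  99  98]
 [124  93  74  69  84  99  97]
 [118  94  76  67  82 100  91]
 [112 103 102 101 101 102 100]
 [ 92 102 107 107 107 103 104]
 [ 80  83 104 106 107 107 109]]
[[ 99  99  99  99  99 108 131]
 [ 98  99  99  98  98 104 123]
 [ 97  98  94  87  90 102 115]
 [ 97  94  74  59  76 101 107]
 [101 101  98  90  88 105 125]
 [104 104 108 108 107 107 124]
 [112 105 106 107 104 100 117]]
top offset XY [-0.4 -1.5] neck Y -5.421954899607622 16 end [-5.7 -4.7 -4.4 -3.9 -3.1 -2.6] r pct [33.6 41.  47.2]
```

Emit:
carry_out --pt "0 -0.0011 0.006" --pt "0 -0.0011 0.01" --pt "0 -0.0011 0.012" --pt "0 -0.0011 0.013" --pt "0 -0.0011 0.014" --pt "0 -0.0011 0.014" --roll '[0, 0, 0, 0, 0, 0]' --claw '[0.01, 0.01, 0.01, 0.01, 0.01, 0.01]'

```text
clock: 9.07
position: [617.4, 53.4, 248.0]
ee_rot: [0.783, -0.623, 0.0, -0.0]
contact_force: [-0.0, 0.8, -3.2]
gripper_width: 18.9
grasp_force: 59.6
```

Run:
```python
from h import *
s=read_state(); print(np.round(s["wrist_torque"],2)); go(0,0,0,0)
```

```text
[-0.01  0.05 -0.03]
slide [-0.0868  0.6136  0.248 ] roll -167.0 | now [617.4  53.4 248. ] hy -167.0 tilt [ 1.e-04  0.e+00 -1.e+00] w 18.899387638900475 F [-0.   0.8 -3.2] t 9.075
```

Emit:
carry_out --pt "0 0 0.001" --pt "0 0 0.002" --pt "0 0 0.003" --pt "0 0 0.003" --roll '[0, 0, 0, 0]' --claw '[0.01, 0.01, 0.01, 0.01]'

```text
clock: 9.57
position: [617.3, 53.4, 244.9]
ee_rot: [0.783, -0.623, -0.0, 0.0]
contact_force: [0.4, 0.3, -3.2]
gripper_width: 18.6
grasp_force: 59.6
```

Emit:
carry_out --pt "0 0 0.001" --pt "0 0 0.0015" --pt "0 0 0.002" --pt "0 0 0.002" --roll '[0, 0, 0, 0]' --claw '[0.01, 0.01, 0.01, 0.01]'

```text
clock: 10.07
position: [617.4, 53.4, 243.0]
ee_rot: [0.783, -0.623, -0.0, 0.0]
contact_force: [0.4, -0.8, -2.9]
gripper_width: 18.7
grasp_force: 59.7
```

Run:
```python
from h import *
np.set_printoptions(precision=1,suppress=True)
s=read_state(); print(np.round(s["wrist_torque"],2)); go(0,0,0,0)
p=get_image("side"); Q=cloud(p,250,380,160,290); r=np.hypot(*(Q[:,:2]-[595,144]).T)
h=np.radians(-77.); d=Q[:,:2]-[595,144]; X=d@[np.cos(h),np.sin(h)]; Y=d@[-np.sin(h),np.cos(h)]
k=(r<48)&(r>36)&(abs(Q[:,2]-80)<15)
for n,m in (("head X>10",k&(X>10)),("ring X<-15",k&(X<-15))): print(n,np.percentile(Q[m][:,2],[10,50,90]))
headfit(Q,[595,144],-77,79,90)
u,v=proj(p,[595,144,80]).astype(int); print(u-60,v-45)
cv2.imwrite("pics/side7c.png",cv2.resize(p["img"][v-45:v+35,u-60:u+60,::-1],None,fx=6.6,fy=6.6,interpolation=cv2.INTER_CUBIC))
```

```text
[-0.1  0.  -0. ]
slide [-0.1  0.6  0.2] roll -167.0 | now [617.4  53.4 243. ] hy -167.0 tilt [-0. -0. -1.] w 18.657504287725168 F [ 0.4 -0.8 -2.9] t 10.075
head X>10 [77.3 81.1 82.6]
ring X<-15 [73.2 74.8 75.9]
head [595.8 142.7 -77.2] n 168 36 [18, 20] rms 4.7
243 195
```

View pics/side7c.png

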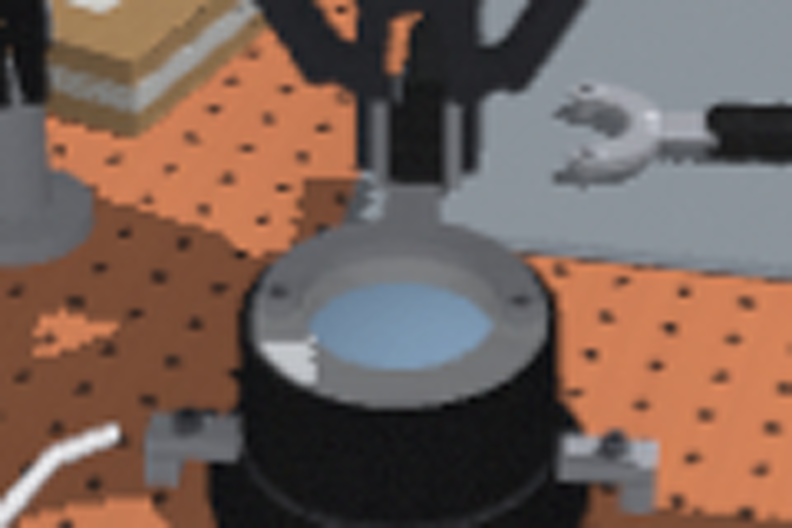

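Pins are in: the head's top is at 81 mm, so it sits flush on the ring with no contact force. Turning clockwise about the ring axis (L ≈ 93 mm).

Emit:
carry_out --pt "-0.0002 0.0065 0.0003" --pt "-0.0009 0.0129 0.0003" --pt "-0.002 0.0193 0.0003" --pt "-0.0036 0.0256 0.0003" --pt "-0.0056 0.0318 0.0003" --pt "-0.008 0.0378 0.0003" --pt "-0.0109 0.0437 0.0003" --pt "-0.0141 0.0493 0.0003" --roll '[4, 8, 12, 16, 20, 24, 28, 32]' --claw '[0.01, 0.01, 0.01, 0.01, 0.01, 0.01, 0.01, 0.01]'

```text
clock: 11.12
position: [566.6, 55.9, 243.1]
ee_rot: [-0.58, 0.815, -0.001, 0.001]
contact_force: [1.8, -1.3, -3.0]
gripper_width: 18.8
grasp_force: 59.6
```

```bash
cat > chk.py <<'E'
from h import *
np.set_printoptions(precision=1,suppress=True)
s=read_state(); print("torque",np.round(s["wrist_torque"],2),"hy",end=" "); go(0,0,0,0)
Rm=R.from_quat(s["ee_rot"]).as_matrix(); hd=np.degrees(np.arctan2(Rm[1,0],Rm[0,0])); F=Rm.T@np.array(s["contact_force"]); print("heading",hd,"F tool",F)
p=get_image("side"); Q=cloud(p,240,400,160,300); headfit(Q,[595,144],hd,78.5,90)
E
python3 chk.py
```

```text
torque [-0.4 -0.5  0.1] hy slide [0.2 0.5 0.2] roll 160.91 | now [566.6  55.9 243.1] hy 160.91 tilt [ 0. -0. -1.] w 18.766641390708912 F [ 1.8 -1.3 -3. ] t 11.125
heading -109.09457152906765 F tool [ 0.7 -2.1  3. ]
head [ 595.5  142.7 -109.3] n 174 40 [19, 22] rms 4.8
```

Emit:
carry_out --pt "-0.0002 0.0065 0" --pt "-0.0009 0.0129 0" --pt "-0.0014 0.0162 0" --pt "-0.0014 0.0162 0" --roll '[4, 8, 10, 10]' --claw '[0.01, 0.01, 0.01, 0.01]'

```text
clock: 11.68
position: [551.5, 62.6, 243.1]
ee_rot: [-0.508, 0.861, -0.0, 0.0]
contact_force: [0.6, -1.1, -2.9]
gripper_width: 18.8
grasp_force: 59.7
```

```bash
python3 chk.py
```

```text
torque [-0.3 -0.2 -0. ] hy slide [0.3 0.5 0.2] roll 151.07 | now [551.5  62.6 243.1] hy 151.07 tilt [ 0. -0. -1.] w 18.76503147604205 F [ 0.6 -1.1 -2.9] t 11.675
heading -118.92667393488246 F tool [ 0.7 -1.   2.9]
head [ 594.8  143.1 -119.3] n 178 42 [20, 19] rms 4.8
```

Emit:
carry_out --pt "-0.0001 0.0049 0" --pt "-0.0005 0.0097 0" --pt "-0.0005 0.0097 0" --roll '[3, 6, 6]' --claw '[0.01, 0.01, 0.01]'

```text
clock: 12.1
position: [543.1, 67.8, 242.8]
ee_rot: [-0.462, 0.887, 0.0, 0.0]
contact_force: [-0.5, -0.3, -4.0]
gripper_width: 18.8
grasp_force: 59.7
```

Emit:
carry_out --pt "-0.0001 0.0049 0" --pt "-0.0005 0.0097 0" --pt "-0.0005 0.0097 0" --roll '[3, 6, 6]' --claw '[0.01, 0.01, 0.01]'

```text
clock: 12.48
position: [538.5, 71.8, 244.5]
ee_rot: [-0.419, 0.908, -0.004, 0.002]
contact_force: [12.2, -16.8, -3.8]
gripper_width: 18.4
grasp_force: 70.8
```

```bash
python3 chk.py
```

```text
torque [-4.9 -3.2  1.4] hy slide [0.4 0.4 0.2] roll 139.55 | now [538.5  71.8 244.5] hy 139.55 tilt [ 0. -0. -1.] w 18.443781058672283 F [ 12.2 -16.8  -3.8] t 12.475
heading -130.4478526467419 F tool [  4.9 -20.1   3.9]
head [ 594.1  143.8 -128.6] n 188 44 [20, 20] rms 4.8
```

Hard stop reached: 20 N of reaction at the handle, spanner at -128.6°. I'll hold briefly, then ease off before lifting.

Emit:
carry_out --pt "0 0 0" --pt "0 0 0" --pt "0 -0.0025 0" --pt "-0.0001 -0.0042 0" --pt "-0.0001 -0.0042 0" --roll '[0, 0, -1.5, -2.6, -2.6]' --claw '[0.01, 0.01, 0.01, 0.01, 0.01]'

```text
clock: 13.15
position: [540.4, 70.1, 243.6]
ee_rot: [-0.437, 0.899, -0.001, 0.001]
contact_force: [5.9, -8.2, -1.7]
gripper_width: 18.7
grasp_force: 62.0
```

```bash
python3 chk.py
```

```text
torque [-2.1 -1.4  0.4] hy slide [0.4 0.4 0.2] roll 141.83 | now [540.4  70.1 243.6] hy 141.83 tilt [ 0. -0. -1.] w 18.677741640008428 F [ 5.9 -8.2 -1.7] t 13.15
heading -128.16950153268635 F tool [ 2.8 -9.7  1.8]
head [ 594.2  143.4 -125.9] n 181 44 [20, 19] rms 4.8
```

Emit:
carry_out --pt "0 -0.0017 0" --pt "0 -0.0034 0" --pt "0 -0.0034 0" --roll '[-1, -2, -2]' --claw '[0.01, 0.01, 0.01]'

```text
clock: 13.58
position: [541.6, 69.1, 242.9]
ee_rot: [-0.451, 0.893, 0.0, 0.0]
contact_force: [1.1, 0.2, -2.8]
gripper_width: 18.9
grasp_force: 60.1
```

```bash
python3 chk.py
```

```text
torque [-0.  -0.2 -0.1] hy slide [0.4 0.4 0.2] roll 143.59 | now [541.6  69.1 242.9] hy 143.59 tilt [ 0.  0. -1.] w 18.885572163094594 F [ 1.1  0.2 -2.8] t 13.575
heading -126.40654485061245 F tool [-0.9 -0.8  2.8]
head [ 593.4  143.9 -126.1] n 176 41 [19, 18] rms 4.8
```

Emit:
carry_out --pt "0 0 -0.004" --pt "0 0 -0.01" --pt "0 0 -0.02" --pt "0 0 -0.04" --pt "0 0 -0.06" --pt "0 0 -0.06" --roll '[0, 0, 0, 0, 0, 0]' --claw '[0.01, 0.01, 0.01, 0.01, 0.01, 0.01]'

```text
clock: 14.38
position: [541.6, 69.1, 304.8]
ee_rot: [-0.451, 0.893, -0.0, 0.002]
contact_force: [0.0, -0.0, -4.4]
gripper_width: 18.7
grasp_force: 60.1
```

```bash
cat > holes.py <<'E'
from h import *
np.set_printoptions(precision=1,suppress=True)
# ring hole angle now: angular profile of darkness at r=41, plane z=75
p=get_image("side"); K=np.arange(-180,180,1.)
g=cv2.GaussianBlur(cv2.cvtColor(p["img"],cv2.COLOR_RGB2GRAY),(0,0),.6).astype(np.float32)
def prof(c):
    uv=np.array([proj(p,[c[0]+41*np.cos(np.radians(a)),c[1]+41*np.sin(np.radians(a)),75]) for a in K],np.float32)
    v=cv2.remap(g,uv[:,0][None],uv[:,1][None],cv2.INTER_CUBIC)[0]; return v-cv2.blur(v[None],(41,1),borderType=cv2.BORDER_REFLECT)[0]
v=prof((595.7,142.5)); i=np.argsort(v)[:14]; print([(K[j],int(v[j])) for j in sorted(i)])
go(541.6,69.1,303,143.6)
E
python3 holes.py
```

```text
[(np.float64(82.0), -15), (np.float64(83.0), -15), (np.float64(84.0), -16), (np.float64(143.0), -15), (np.float64(144.0), -21), (np.float64(145.0), -24), (np.float64(146.0), -25), (np.float64(147.0), -25), (np.float64(148.0), -23), (np.float64(149.0), -20), (np.float64(150.0), -16), (np.float64(171.0), -16), (np.float64(172.0), -16), (np.float64(173.0), -15)]
slide [-0. -0.  0.] roll -0.01 | now [541.1  68.9 303.4] hy 143.59 tilt [ 0.  0. -1.] w 18.205097761962275 F [-0.6  0.5 -3. ] t 14.425
```

Emit:
carry_out --pt "0.03 -0.015 0" --pt "0.065 -0.033 0" --pt "0.1 -0.05 0" --pt "0.14 -0.07 0" --pt "0.18 -0.09 0" --pt "0.22 -0.11 0" --pt "0.25 -0.125 0" --pt "0.2638 -0.1318 0" --roll '[7, 14, 21, 28, 35, 42, 49, 56.8]' --claw '[0.01, 0.01, 0.01, 0.01, 0.01, 0.01, 0.01, 0.01]'

```text
clock: 15.42
position: [489.7, -223.1, 301.4]
ee_rot: [0.031, 1.0, 0.0, -0.001]
contact_force: [-0.6, 0.3, -3.4]
gripper_width: 18.4
grasp_force: 60.1
```

Run:
```python
from h import *
np.set_printoptions(precision=1,suppress=True)
go(491,-221.6,178,86.8)
p=get_image("top"); save(p,"top8.png")
K=np.arange(-180,180,1.)
for nm in("top1","top8"):
    g=cv2.cvtColor(cv2.imread(f"pics/{nm}.png"),cv2.COLOR_BGR2GRAY).astype(np.float32); S=0
    for r in (40,41,42):
        uv=np.array([proj(p,[594.9+r*np.cos(np.radians(a)),144.4+r*np.sin(np.radians(a)),75]) for a in K],np.float32)
        S=S+cv2.remap(g,uv[:,0][None],uv[:,1][None],cv2.INTER_CUBIC)[0]/3
    # fold by 180: both holes
    m=np.array([np.median(np.roll(S,k)[:1]) for k in [0]]); f=S-cv2.medianBlur(S[None].astype(np.float32),5)[0]
    for sg in(0,1):
        h=S[sg*180:(sg+1)*180]; j=np.argsort(h)[:40]; 
        d=np.clip(np.median(h)-40-h,0,None); k=K[sg*180:(sg+1)*180]; print(nm,"half",sg,"min at",k[np.argmin(h)],h.min().round(),"med",np.median(h).round(),"centroid",(d*k).sum()/d.sum() if d.sum()>0 else None,"dark n",(d>0).sum())
im,_,_,_=ringfit(p); cv2.imwrite("pics/rect8.png",cv2.resize(im[...,::-1],None,fx=2,fy=2))
```

```text
slide [-0.   0.   0.1] roll -0.39 | now [ 489.7 -223.1  301.4] hy 86.41 tilt [-0.  0. -1.] w 18.365154306665545 F [-0.6  0.3 -3.4] t 15.425
top1 half 0 min at -167.0 86.0 med 196.0 centroid -167.4298116722841 dark n 12
top1 half 1 min at 13.0 78.0 med 198.0 centroid 13.085049671088074 dark n 13
top8 half 0 min at -34.0 72.0 med 149.0 centroid -33.77123601570444 dark n 7
top8 half 1 min at 147.0 68.0 med 196.0 centroid 146.50846149729716 dark n 12
```

View pics/rect8.png

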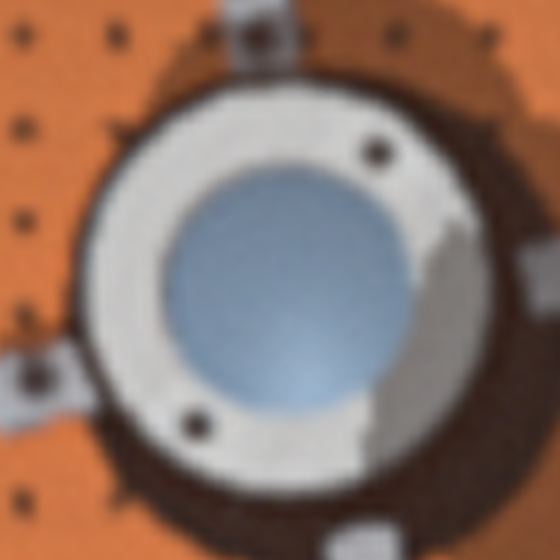

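The view shows the ring's holes now at (376,152) and (198,425). That is 46.5° of clockwise turn, ending at the hard stop. Lowering the spanner onto its old place.

Emit:
carry_out --pt "0 0 0.04" --pt "0 0 0.08" --pt "0 0 0.105" --pt "0 0 0.114" --pt "0 0 0.119" --pt "0 0 0.121" --pt "0 0 0.121" --roll '[0, 0, 0, 0, 0, 0, 0]' --claw '[0.01, 0.01, 0.01, 0.01, 0.01, 0.01, 0.01]'

```text
clock: 16.35
position: [491.1, -221.6, 182.5]
ee_rot: [0.028, 1.0, -0.0, 0.001]
contact_force: [-0.7, 0.3, -3.2]
gripper_width: 18.8
grasp_force: 60.0
```

Emit:
carry_out --pt "0 0 0.001" --pt "0 0 0.002" --pt "0 0 0.003" --pt "0 0 0.003" --roll '[0, 0, 0, 0]' --claw '[0.01, 0.01, 0.01, 0.01]'

```text
clock: 16.85
position: [490.9, -221.6, 178.9]
ee_rot: [0.028, 1.0, -0.0, 0.0]
contact_force: [-0.1, -0.0, -1.1]
gripper_width: 18.6
grasp_force: 60.3
```

Emit:
carry_out --pt "0 0 0.0007" --pt "0 0 0.0007" --roll '[0, 0]' --claw '[0.01, 0.01]'

```text
clock: 17.1
position: [490.9, -221.6, 178.6]
ee_rot: [0.028, 1.0, -0.0, 0.0]
contact_force: [-2.1, 1.1, 4.9]
gripper_width: 18.4
grasp_force: 60.9
```

Emit:
carry_out --pt "0 0 0" --pt "0 0 0" --pt "0 0 0" --pt "0 0 0" --roll '[0, 0, 0, 0]' --claw '[0.024, 0.03, 0.05, 0.05]'

```text
clock: 17.6
position: [490.9, -221.6, 178.0]
ee_rot: [0.028, 1.0, -0.0, 0.0]
contact_force: [-0.1, -0.0, -1.1]
gripper_width: 50.2
grasp_force: 0.0
```

Emit:
carry_out --pt "0 0 -0.015" --pt "0 0 -0.05" --pt "0 0 -0.1" --pt "0 0 -0.15" --pt "0 0 -0.15" --pt "0 0 -0.15" --roll '[0, 0, 0, 0, 0, 0]' --claw '[0.05, 0.05, 0.05, 0.05, 0.05, 0.05]'

```text
clock: 18.35
position: [490.3, -221.4, 328.4]
ee_rot: [0.028, 1.0, 0.0, 0.0]
contact_force: [-0.4, -0.9, -0.8]
gripper_width: 49.9
grasp_force: 0.0
```

Run:
```python
from h import *
np.set_printoptions(precision=1,suppress=True)
go(491,-221.6,327,86.8)
p=get_image("side")
for n in("spanner_grip","spanner"): print(n,[(np.array(r["at"]),round(r["conf"],2)) for r in place_of(p,n)[:1]])
Q=cloud(p,330,420,170,220); 
for x in range(400,540,20):
    q=Q[(abs(Q[:,0]-x)<10)&(abs(Q[:,1]+222)<22)&(Q[:,2]>10)]; print(x,len(q),np.percentile(q[:,2],[50,90]) if len(q) else "")
q=Q[(Q[:,2]>18)&(Q[:,2]<30)&(abs(Q[:,1]+220)<40)]; print(q.mean(0),len(q))
```

```text
slide [-0. -0.  0.] roll -0.02 | now [ 490.3 -221.4  328.4] hy 86.78 tilt [ 0.  0. -1.] w 49.886848399571974 F [-0.4 -0.9 -0.8] t 18.35
spanner_grip [(array([375.4, 199.3]), 0.61)]
spanner [(array([346. , 191.9]), 0.56)]
400 22 [18.8 23.9]
420 44 [20.6 24. ]
440 44 [20.1 23.4]
460 46 [19.6 23.5]
480 44 [20.3 23.7]
500 42 [20.2 23.5]
520 28 [16.5 18.6]
[ 465.3 -217.    21.5] 177
```

The spanner lies flat: its handle top is at about 23.5 mm along the whole length. The gripper is clear, so I'm handing in.

```bash
python3 -c "
from bench import *
print(job_done())"
```

```text
the job is handed in; nothing more can be done
None
```

The job is handed in at about 18 s of the 59 s; no verdict came back. The ring turned 46.5° clockwise until 20 N of reaction at the handle, which I took as its stop (the joint angle itself can't be read). The large spanner lies flat, pins down, on the mat, and the gripper is clear.

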